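# Dock a tube carrier and cam-lock it tight

## Task

Slide the blue tube carrier along the bench into the white dock until it touches the two yellow buffers and its ball-headed stud is inside the open cam, then turn the red cam grip clockwise until the cam has drawn the carrier firmly against the buffers. Stop when it is snug, never force the buffers, let go of everything and leave the bottle, the jar and the tip rack where they are.

Things in the scene. Friction and masses are not known exactly. Their poses are not given: they have to be found in the camera images.
- dock: White dock fixed to the bench, 80 x 116 mm, 44 mm high. Origin on the bench under the cam's axis; x points from its open front to its back, z up. Front wall at x = -40 mm with a 28 mm wide opening for the stud. Two guide cheeks (30 mm high, 73 mm apart inside) run forward to x = -85 mm, then flare outwards to x = -112 mm (95 mm apart at the mouth).
- buffers: Two yellow sprung buffers on the dock's front, beside the opening, facing the carrier. Frame as the dock's. At rest their faces stand at dock x = -45 mm; together they give 1 mm per 10 N. Snug means the carrier presses on them with at least 5 N in all; more than 20 N at any time, by pushing or by the cam, damages them.
- cam (a joint): Cam angle, rad, growing clockwise seen from above, end stop 2.6. At 0 (start: within 0.12) its mouth is open to the front and the red bar lies along the dock's x. From 0.65 on it closes behind the ball and draws it in 6 mm per rad. Snug somewhere from 1.4 to 2.2, differing with the stud's length. Turns free with 0.12 N m, plus about 0.015 N m per N on the buffers; stays where left.
- cam_grip (a point): Middle of the red grip bar on top of the cam, on the cam's vertical axis, 64 mm above the bench. The bar is 12 mm thick, 52 mm long along this frame's x axis, and stands from 47 to 77 mm above the bench; the frame turns with the cam.
- carrier: Loose blue tube carrier, 100 long (x), 70 wide (y), 40 mm high, about 0.4 kg; tube caps up to 51 mm high. Origin: centre of its underside; x points to its front, where a steel stud (8 mm thick, ending in a 20 mm ball) stands out 28 mm above the bench. The ball's centre is 30 to 34 mm ahead of the front face, differing each time. It fits between the cheeks with 1.5 mm to spare per side.
- carrier_handle (a point): Middle of the carrier's dark steel handle bar, above the carrier's centre, 77 mm above the bench. The bar is 12 mm thick (along the carrier's x), 66 mm long (along y) and 14 mm high, on two posts at its ends.
- carrier_face (a point): Centre of the carrier's front face, 50 mm ahead of its origin and 28 mm above the bench, on the stud's axis; axes as the carrier's.
- reagent: Loose amber bottle, 60 mm in diameter, 130 mm high, beside the dock; origin at the centre of its underside. To be left alone.
- tip_rack: Loose orange tip rack, 80 x 120 mm, 56 mm high, behind the dock; origin at the centre of its underside. To be left alone.
- jar: Loose jar with white cap, 56 mm in diameter, 70 mm high, beside the dock; origin at the centre of its underside. To be left alone.
There are look-alikes about, which are no part of the job. Leave any turquoise look-alike of the carrier alone. What is shaped like the dock but pink is not meant.

How it is judged:
On the way, in this order (a step that is already met when the one before it is completed fails the run):
1. the carrier stands between the cheeks within 3 mm of the buffers, with the cam still open (below 0.4) (x of carrier_face in the frame of dock above -0.048 m and y of carrier_face in the frame of dock between -0.005 and 0.005 m and value of joint cam below 0.4 rad), for 0.2 s.
2. the cam is turned past 1.0, closed behind the stud's ball, with the carrier still within 4 mm of the buffers (value of joint cam above 1 rad and x of carrier_face in the frame of dock above -0.049 m), for 0.1 s.
At the end, for the whole second after the job is handed in: The cam is turned past 1.2 and by itself holds the carrier against the buffers with at least 5 N; the carrier's face is within 1 mm of the free buffers' faces or beyond, and the carrier stands upright (within 0.06 rad) and at rest (below 10 mm/s) (contact force between carrier and buffers above 5 N and value of joint cam above 1.2 rad and x of carrier_face in the frame of dock above -0.046 m and linear speed of carrier below 0.01 m/s and angle between carrier's own z axis and vertical below 0.06 rad); the robot touches nothing.
It fails at once if the buffers are pressed with more than 20 N (contact force between carrier and buffers above 20 N).
It fails at once if the reagent bottle is moved by more than 30 mm (distance of reagent from where it was at the start of the episode above 0.03 m).
It fails at once if the tip rack is moved by more than 30 mm (distance of tip_rack from where it was at the start of the episode above 0.03 m).
It fails at once if the jar is moved by more than 30 mm (distance of jar from where it was at the start of the episode above 0.03 m).
It also fails if it takes over 72 s, if anything falls off the work surface, if the arm or the gripper's body presses on something with over 40 N, if the wrist force passes 120 N, or if a joint passes its speed limit or range.

## Robot

A 6-joint arm with a two-finger parallel gripper is mounted at the origin on the work surface. World frame = base frame: x ahead of the robot, y to its left, z up, the work surface at z = 0. Lengths are in m, angles in rad, forces in N, time in s.
With the tool pointing down it reaches from about 0.375 to 0.9 m from the base axis. Payload 3.1 kg.
Tool frame: the origin (TCP) lies between the finger pads; the fingertips stand manip.finger_overhang ahead of it and the grasp point (between the pads) lies 5 mm behind it (manip.finger_overhang is the distance from the TCP to the fingertips, in m); z points along the fingers, y is the line along which they close (so a half turn about z gives the same grasp; the last joint's range is limited). The gripper opens to 85 mm and grips with 20 to 120 N. Pads are 22 mm wide; open, the fingers measure 114 mm over their backs; the gripper's body (76 mm by 85 mm) begins 54 mm behind the grasp point. The pads swing forward as they close: fully open they stand 13 mm farther back than shut.
Start: joints at [0.983, 0.527, 1.433, -0, 1.181, -0.178], TCP at [0.249, 0.573, 0.245] pointing down, gripper open.
Joint ranges: [-3.08, 3.08], [-0.75, 2.2], [0.22, 2.44], [-1.43, 4.57], [0, 2.65], [-2.85, 2.85]. Speed limits (rad/s): [2.79, 2.79, 3.14, 3.14, 3.14, 3.14].

## Interface

Orientations are given as a unit quaternion [x, y, z, w].
In Python, from station import manip gives the robot as it stands.
- The arm moves only by the tool drive_tool, never from a script. Its argument "plan" is a list of rows, each a list of 7 numbers: the shift along the tool's x, y, z in m, then the turn, a rotation vector about the tool's x, y, z in degrees, then the opening, from -1 (shut) to 1 (fully open). In form: [[x, y, z, wx, wy, wz, gripper], ...]. A call has 1 to 10 rows; each row shifts and turns the commanded pose from where the row before left it, along the tool's axes as they then stand; what a row does not reach is not made up. A row lasts 1/10 s, in which the tool goes at most 50 mm and 8.59 degrees, less where a joint would pass 70% of its speed; a pose out of reach is approached as far as the arm can. A call is refused whole if a number of a shift passes 0.05 or a number of a turn 8.59, either way. A call with a gripper value outside its range is refused whole. The fingers move at their own pace and stop on an object; "newtons" is the grip in N (left out, the last holds). Time passes only in rows, so rows that do not move let the fingers close. It gives the time, the measured TCP pose, the force, the opening and the grip force at its end, in the units of the state.
- manip.sense(): the state, without advancing time (a new reading comes with each control period).
- manip.snapshot(name): name is "side" or "top" or "wrist"; returns a dict with "image" (480x640x3 uint8, red, green, blue), "z_map" (480x640 float32, m along the optical axis (not along the pixel's ray), 0 where there is no reading), "fov_y" (degrees; the focal length in pixels is half the picture's height over the tangent of half this angle, whatever the lens; pixels are square), "cx", "cy" (the principal point, pixels), "extrinsics" (4x4, takes a point from camera to world coordinates); the wrist camera has in their place "mount" (4x4, takes a point from camera to tool coordinates, whose origin is the TCP and whose axes are the flange's). Camera axes: x right, y up, looking along -z (the intrinsics and any distortion apply to the point x, -y, -z); pixel columns grow to the right and rows downward; lengths in m; the calibration is good to about 2 mm. A picture is of the moment at which its call begins: read the wrist's pose just before it.
- manip.sign_off(): hands the job in; it is judged then, once.
The state is a dict: "t": time; "q": joint angles; "qd": joint speeds; "tau": joint torques, N m; "tcp_pos": TCP position; "tool_rot": TCP orientation; "force": force on the tool from outside, world axes, zero at the start; "ft_torque": the same for the moment, N m; "finger_gap": opening from 0.0 (shut) to 1.0 (fully open); "gripper_force": force on a finger pad.
Only numpy, scipy, OpenCV 4.12 (cv2) and the standard library are available. Lean on these libraries where they do the work, as an engineer would, in place of code of your own. Each camera call takes 0.05 s, during which the arm holds its last target. There are 200 camera calls.

## Working session

There is one attempt and no reset: what is moved stays moved. The work goes in short steps, Python scripts to look and compute and a tool call to move; the robot and the scene stay as the last step left them, time stands still between calls to the robot, and variables do not carry over. Pictures are saved under pics/ and viewed, at most 10 in all, crops included, and the job is handed in when it is done.

Besides the shell and the picture viewer there is one more tool, called after ">>>" as name(argument=value, ...), one argument or row to a line, values as JSON. drive_tool: Moves the arm, as the interface text tells. Its arguments: {"type":"object","properties":{"plan":{"type":"array"},"newtons":{"type":"number"}},"required":["plan"]}

```bash
ls; mkdir -p pics
cat > h.py <<'E'
import numpy as np, cv2
from station import manip
from scipy.spatial.transform import Rotation as R
def cloud(s,T):
    h,w=s["z_map"].shape; f=h/2/np.tan(np.radians(s["fov_y"])/2)
    v,u=np.mgrid[:h,:w]; z=s["z_map"]
    p=np.stack([(u-s["cx"])/f*z,-(v-s["cy"])/f*z,-z],-1)
    return p@T[:3,:3].T+T[:3,3]
def save(n,im): cv2.imwrite("pics/"+n+".png",cv2.cvtColor(im,cv2.COLOR_RGB2BGR))
def toolT():
    s=manip.sense(); T=np.eye(4); T[:3,:3]=R.from_quat(s["tool_rot"]).as_matrix(); T[:3,3]=s["tcp_pos"]; return T
E
python3 - <<'E'
from h import *
s=manip.snapshot("top"); save("top",s["image"]); np.savez("top.npz",**{k:v for k,v in s.items()})
print({k:v for k,v in s.items() if k not in("image","z_map")}, manip.finger_overhang, manip.sense())
s=manip.snapshot("side"); save("side",s["image"]); np.savez("side.npz",**{k:v for k,v in s.items()})
print({k:v for k,v in s.items() if k not in("image","z_map")})
E
```

```text
pics
{'fov_y': 48.107964931732276, 'cx': 323.73388966780846, 'cy': 235.54746594134068, 'extrinsics': array([[-5.92276692e-04,  9.85946990e-01, -1.67057420e-01,
         3.88996684e-01],
       [-9.99989361e-01,  1.80264183e-04,  4.60920156e-03,
         9.50676424e-02],
       [ 4.57454288e-03,  1.67058372e-01,  9.85936394e-01,
         1.08611711e+00],
       [ 0.00000000e+00,  0.00000000e+00,  0.00000000e+00,
         1.00000000e+00]])} 0.014 {'t': 0.05, 'q': array([ 9.82526362e-01,  5.28491782e-01,  1.43386820e+00, -1.13009038e-05,
        1.18138826e+00, -1.78493604e-01]), 'qd': array([-1.26730696e-03, -1.11102002e-03, -2.06770025e-03,  1.55125346e-04,
        4.09302764e-08,  8.55024640e-04]), 'tau': array([-2.38368475e-04, -4.43694556e+01, -1.78776670e+01, -1.37867314e-04,
        3.86584899e-03, -1.81488889e-05]), 'tcp_pos': array([0.24859906, 0.57270522, 0.24432869]), 'tool_rot': array([ 2.03455457e-01,  9.79083610e-01, -1.00150186e-03, -3.98310964e-04]), 'force': array([-0.35131571, -0.05990559,  0.79646828]), 'ft_torque': array([-0.01244763,  0.02639274,  0.03067975]), 'gripper_force': 0.0, 'finger_gap': 0.9983510626945941}
{'fov_y': 42.37471095035383, 'cx': 315.8733887251061, 'cy': 237.65960765638394, 'extrinsics': array([[ 0.97542097,  0.14241358, -0.16814372,  0.39202401],
       [-0.22026626,  0.65116653, -0.7262678 , -0.70383719],
       [ 0.00605916,  0.74545323,  0.6665304 ,  0.8264572 ],
       [ 0.        ,  0.        ,  0.        ,  1.        ]])}
```

View pics/top.png

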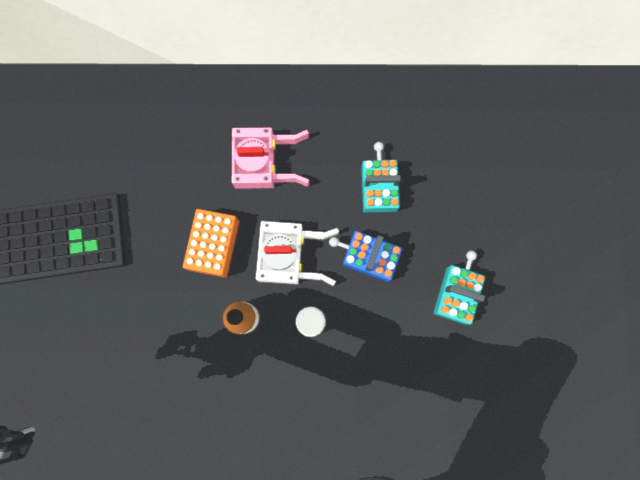

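View pics/side.png

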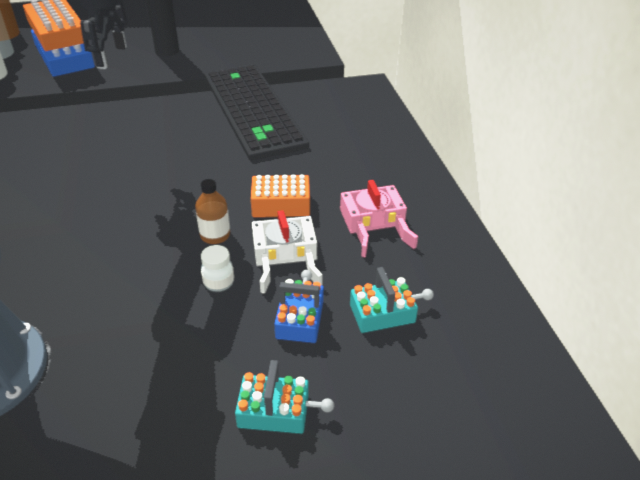

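Candidates in the top view:
- **Carrier:** blue (372,256), versus turquoise (380,188) and turquoise (460,294). I choose blue.
- **Dock:** white (280,252), versus pink (252,158). I choose white.
- **Grip:** the red bar at (279,250), not the one on the pink dock at (251,152).

The carrier's ball is at (334,242), just ahead of the cheeks' mouth.

```bash
cat > meas.py <<'E'
from h import *
def run(s,T,cen=None):
    P=cloud(s,T); im=s["image"]; hsv=cv2.cvtColor(im,cv2.COLOR_RGB2HSV); H,S,V=[hsv[...,i].astype(int) for i in range(3)]
    ok=s["z_map"]>0; z=P[...,2]
    def rect(m,n):
        k,l,st,c=cv2.connectedComponentsWithStats(m.astype(np.uint8))
        for i in np.argsort(-st[1:,4])[:2]+1 if k>1 else []:
            q=P[l==i]; (a,b),(w,h),g=cv2.minAreaRect((q[:,:2]*1000).astype(np.float32))
            print(n,st[i,4],"px",c[i].round(),"rect c %.1f %.1f size %.1f %.1f ang %.1f"%(a,b,w,h,g),"z med %.1f"%(np.median(q[:,2])*1000), "box px",st[i,:4])
    blue=(H>105)&(H<128)&(S>120)&(V>60)&ok
    rect(blue&(z>.03),"blue")
    d=np.zeros(ok.shape,bool)
    rect((z>.066)&(z<.095)&(V<90)&ok,"handle")
    rect(((H<6)|(H>174))&(S>150)&(V>90)&ok&(z>.065),"red")
    rect((S<40)&(V>110)&(z>.036)&(z<.052)&ok,"white top")
    rect((S<60)&(V>100)&(z>.022)&(z<.052)&ok,"white all")
    rect((H>20)&(H<34)&(S>120)&(V>100)&ok,"yellow")
    return P
E
python3 - <<'E'
from meas import *
for n in("top","side"):
    s=dict(np.load(n+".npz")); print(n); P=run(s,s["extrinsics"])
    print("bench z",np.median(P[300:420,430:600,2]) if n=="top" else np.median(P[340:380,330:420,2]))
s=np.load("top.npz"); save("crop",cv2.resize(s["image"][200:350,220:420],None,fx=4,fy=4,interpolation=2))
E
```

```text
top
blue 593 px [367. 257.] rect c 527.8 -5.1 size 99.9 70.2 ang 69.5 z med 40.1 box px [343 231  50  50]
blue 72 px [389. 256.] rect c 524.9 -35.2 size 14.6 56.4 ang 67.4 z med 40.6 box px [383 243  14  28]
handle 7 px [397. 181.] rect c 667.6 -51.8 size 7.5 1.6 ang 80.9 z med 76.5 box px [395 181   5   2]
handle 6 px [368. 182.] rect c 665.8 4.5 size 0.7 7.2 ang 2.2 z med 75.8 box px [366 181   5   2]
red 185 px [250. 150.] rect c 730.6 235.0 size 12.3 49.7 ang 0.3 z med 76.8 box px [237 147  27   8]
red 169 px [278. 249.] rect c 534.5 177.4 size 11.5 48.8 ang 1.4 z med 76.9 box px [265 246  27   7]
white top 1795 px [278. 251.] rect c 534.9 178.9 size 81.1 116.4 ang 86.1 z med 45.6 box px [256 221  45  62]
white top 83 px [312. 322.] rect c 399.9 115.7 size 53.4 51.9 ang 0.4 z med 42.2 box px [297 307  28  29]
white all 2309 px [284. 252.] rect c 532.5 142.9 size 153.2 116.4 ang 86.1 z med 44.7 box px [256 221  82  64]
white all 718 px [249. 168.] rect c 718.1 235.6 size 89.6 78.7 ang 1.7 z med 45.9 box px [232 140  40  43]
yellow 25 px [273. 144.] rect c 759.4 193.6 size 15.4 3.7
[... 775 characters left out ...]
x [368 180  12  20]
white top 1425 px [283. 233.] rect c 531.9 179.3 size 86.0 116.4 ang 86.5 z med 44.3 box px [252 216  64  37]
white top 1341 px [552.  99.] rect c 1290.8 694.2 size 1072.9 14.0 ang 90.0 z med 43.9 box px [448   0 192 191]
white all 2543 px [551. 101.] rect c 1290.8 711.3 size 15.1 1113.9 ang 0.0 z med 36.8 box px [443   0 197 197]
white all 2110 px [285. 242.] rect c 528.4 128.3 size 188.7 116.1 ang 86.1 z med 42.6 box px [252 216  70  70]
yellow 61 px [272. 254.] rect c 502.8 137.0 size 7.8 12.3 ang 90.0 z med 30.0 box px [269 250   7   9]
yellow 54 px [300. 251.] rect c 556.4 133.7 size 7.2 9.9 ang 82.8 z med 28.8 box px [298 247   6   9]
bench z -7.1050391812765845e-06
```

View pics/crop.png

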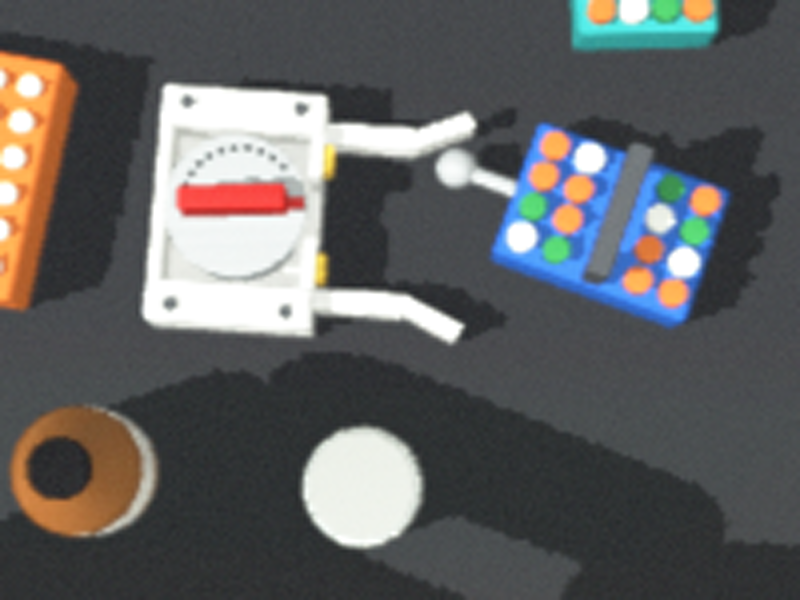

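The crop confirms it: white dock with the red bar at crop (235,198), and blue carrier with its ball at crop (455,168) between the flares.

```bash
cat > go.py <<'E'
import sys
from h import *
# target x y z(mm) yaw of tool y (deg): prints turn (rotvec deg, tool) to do first, then shift mm in turned tool frame
def go(x,y,z,yaw):
    T=toolT(); a=np.radians(yaw); ty=np.array([np.cos(a),np.sin(a),0]); tz=np.array([0,0,-1.]); tx=np.cross(ty,tz)
    Rt=np.stack([tx,ty,tz],1)
    rv=np.degrees(R.from_matrix(T[:3,:3].T@Rt).as_rotvec())
    print("turn",rv.round(2),"shift mm",(Rt.T@(np.array([x,y,z])-T[:3,3]*1000)).round(2))
if __name__=="__main__": go(*map(float,sys.argv[1:]))
E
python3 go.py 526 -5.5 230 69.5; python3 -c "
from h import *
s=manip.snapshot('wrist');print(s['mount'].round(4),s['fov_y'])"
```

```text
turn [-0.11 -0.02 -2.98] shift mm [-462.31 -444.48   14.44]
[[-5.000e-04  9.453e-01  3.261e-01  8.390e-02]
 [ 1.000e+00  3.000e-04  5.000e-04 -1.500e-03]
 [ 3.000e-04  3.261e-01 -9.453e-01 -1.292e-01]
 [ 0.000e+00  0.000e+00  0.000e+00  1.000e+00]] 64.7446710406118
```

>>> drive_tool(
  plan=[
    [0, 0, 0, -0.1, 0, -3, 1],
    [-0.045, -0.044, 0.0015, 0, 0, 0, 1],
    [-0.045, -0.044, 0.0015, 0, 0, 0, 1],
    [-0.045, -0.044, 0.0015, 0, 0, 0, 1],
    [-0.045, -0.044, 0.0015, 0, 0, 0, 1],
    [-0.045, -0.044, 0.0015, 0, 0, 0, 1],
    [-0.045, -0.044, 0.0015, 0, 0, 0, 1],
    [-0.045, -0.044, 0.0015, 0, 0, 0, 1],
    [-0.045, -0.044, 0.0015, 0, 0, 0, 1],
    [-0.045, -0.044, 0.0015, 0, 0, 0, 1],
  ],
)

```text
t: 1.15
tcp_pos: [0.4407, 0.1642, 0.234]
tool_rot: [0.178, 0.984, 0.001, 0.0]
force: [1.1, 0.3, -0.3]
finger_gap: 1.004
gripper_force: 0.0
```

>>> drive_tool(
  plan=[
    [-0.045, -0.044, 0, 0, 0, 0, 1],
    [0, 0, 0, 0, 0, 0, 1],
    [0, 0, 0, 0, 0, 0, 1],
    [0, 0, 0, 0, 0, 0, 1],
  ],
)

```text
t: 1.55
tcp_pos: [0.4605, 0.1216, 0.2337]
tool_rot: [0.177, 0.984, 0.001, -0.001]
force: [0.1, 0.1, 0.1]
finger_gap: 0.999
gripper_force: 0.0
```

```bash
python3 go.py 526 -5.5 230 69.5
python3 - <<'E'
from meas import *
T=toolT(); s=manip.snapshot("wrist"); save("w1",s["image"]); P=run(s,T@s["mount"])
print("bench",np.percentile(P[...,2][s["z_map"]>0],[20,50]))
E
```

```text
turn [ 0.09 -0.09  0.06] shift mm [-105.82  -96.13    3.74]
blue 2352 px [231. 300.] rect c 525.5 -5.7 size 99.6 70.7 ang 69.9 z med 40.2 box px [167 277 109  68]
blue 31 px [186. 302.] rect c 502.7 -31.6 size 10.5 3.9 ang 8.2 z med 40.6 box px [182 298   9  11]
handle 351 px [216. 353.] rect c 538.1 -5.9 size 9.1 45.0 ang 59.7 z med 83.3 box px [208 326  15  47]
handle 304 px [ 25. 319.] rect c 450.6 -156.2 size 31.0 9.7 ang 53.7 z med 76.0 box px [  0 311  42  18]
red 614 px [417. 274.] rect c 531.9 178.4 size 9.8 49.4 ang 1.5 z med 77.6 box px [387 259  60  30]
white top 7616 px [407. 252.] rect c 532.4 178.1 size 80.1 116.4 ang 86.1 z med 45.0 box px [348 187 113 137]
white top 362 px [303. 123.] rect c 391.8 126.9 size 55.0 30.3 ang 26.6 z med 42.4 box px [261 106  61  61]
white all 10349 px [392. 253.] rect c 529.9 141.4 size 153.7 116.5 ang 86.0 z med 44.4 box px [273 184 188 149]
white all 670 px [ 55. 356.] rect c 507.5 -186.0 size 22.8 61.9 ang 45.8 z med 36.0 box px [ 44 332  23  45]
yellow 81 px [353. 242.] rect c 504.2 136.9 size 4.5 17.6 ang 82.4 z med 39.4 box px [349 232   9  20]
yellow 80 px [367. 290.] rect c 555.6 133.6 size 4.0 12.8 ang 85.6 z med 38.8 box px [363 280   9  21]
bench [0.00034365 0.00136472]
```

View pics/w1.png

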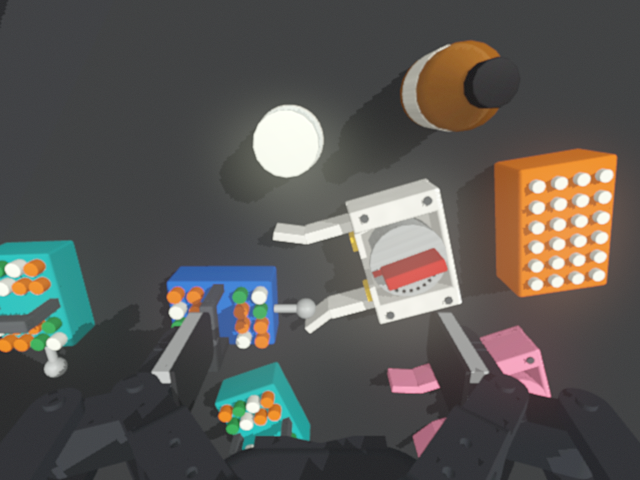

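The carrier is at (231,300), the dock at (407,252) and the ball at (305,308), just inside the mouth. The wrist measurement agrees with the other two cameras.

>>> drive_tool(
  plan=[
    [-0.035, -0.032, 0, 0.1, -0.1, 0, 1],
    [-0.035, -0.032, 0, 0, 0, 0.2, 1],
    [-0.036, -0.032, 0.003, 0, 0, 0, 1],
    [0, 0, 0.04, 0, 0, 0, 1],
    [0, 0, 0, 0, 0, 0, 1],
    [0, 0, 0, 0, 0, 0, 1],
  ],
)

```text
t: 2.2
tcp_pos: [0.5258, -0.0044, 0.1906]
tool_rot: [0.178, 0.984, 0.0, -0.001]
force: [-0.3, 0.2, 0.6]
finger_gap: 1.004
gripper_force: 0.0
```

```bash
python3 go.py 525.5 -5.7 72 69.7
python3 - <<'E'
from meas import *
T=toolT(); s=manip.snapshot("wrist"); save("w2",s["image"]); P=run(s,T@s["mount"])
E
```

```text
turn [-0.01 -0.11 -0.25] shift mm [ -0.16  -1.3  118.59]
blue 4208 px [319. 211.] rect c 525.4 -5.8 size 99.8 69.4 ang 69.7 z med 40.5 box px [254 176 133  88]
handle 759 px [358. 401.] rect c 665.0 -25.1 size 4.9 65.9 ang 2.4 z med 77.2 box px [321 379  77  41]
handle 66 px [ 11. 214.] rect c 437.2 -195.8 size 21.3 1.6 ang 72.8 z med 75.1 box px [  0 213  26   4]
red 1865 px [597. 148.] rect c 531.7 178.1 size 51.6 12.5 ang 89.5 z med 77.2 box px [549 127  91  46]
white top 14457 px [564. 137.] rect c 532.6 177.7 size 81.4 115.9 ang 86.2 z med 45.1 box px [493  43 133 192]
white top 859 px [419.  14.] rect c 416.5 107.4 size 46.7 14.0 ang 66.5 z med 43.4 box px [389   0  74  27]
white all 18962 px [545. 141.] rect c 530.2 141.3 size 154.4 115.9 ang 86.1 z med 44.5 box px [389  43 237 209]
white all 1278 px [415.  16.] rect c 415.3 105.8 size 49.5 16.1 ang 62.9 z med 40.9 box px [382   0  81  32]
yellow 338 px [492. 125.] rect c 502.4 137.1 size 6.0 13.3 ang 83.9 z med 36.8 box px [483 115  20  21]
yellow 295 px [502. 194.] rect c 556.3 133.6 size 5.7 14.2 ang 85.0 z med 35.7 box px [493 184  19  22]
```

>>> drive_tool(
  plan=[
    [0, -0.0013, 0.04, 0, -0.1, -0.2, 1],
    [0, 0, 0.04, 0, 0, 0, 1],
    [0, 0, 0.0385, 0, 0, 0, 1],
    [0, 0, 0, 0, 0, 0, 1],
    [0, 0, 0, 0, 0, 0, -1],
    [0, 0, 0, 0, 0, 0, -1],
    [0, 0, 0, 0, 0, 0, -1],
    [0, 0, 0, 0, 0, 0, -1],
    [0, 0, 0, 0, 0, 0, -1],
    [0, 0, 0, 0, 0, 0, -1],
  ],
  newtons=35,
)

```text
t: 3.25
tcp_pos: [0.5279, -0.0074, 0.0734]
tool_rot: [0.178, 0.984, 0.0, 0.003]
force: [2.3, 3.3, 3.2]
finger_gap: 0.128
gripper_force: 39.3
```

```bash
python3 go.py 525.5 -5.7 72 86.1;python3 -c "
from h import *
s=manip.sense();print(s['force'],s['ft_torque'],s['gripper_force'],s['finger_gap'])"
```

```text
turn [ 1.000e-02  3.400e-01 -1.661e+01] shift mm [2.52 1.55 1.42]
[2.31671825 3.34049781 3.16262203] [ 0.52022744 -0.17387699  0.05135932] 39.26686942577362 0.12818793004712475
```

>>> drive_tool(
  plan=[
    [0, 0, 0, 0, 0, -4, -1],
    [0, 0, 0, 0, 0, -4, -1],
    [0, 0, 0, 0, 0, -4, -1],
    [0, 0, 0, 0, 0, -4.4, -1],
    [0, 0, 0, 0, 0, 0, -1],
    [0, 0, 0, 0, 0, 0, -1],
    [0, 0, 0, 0, 0, 0, -1],
  ],
)

```text
t: 3.95
tcp_pos: [0.5271, -0.008, 0.0732]
tool_rot: [0.036, 0.999, -0.001, 0.002]
force: [-0.7, 0.2, 5.1]
finger_gap: 0.131
gripper_force: 39.6
```

```bash
python3 go.py 525.5 -5.7 72 86.1
python3 - <<'E'
from meas import *
T=toolT(); s=manip.snapshot("wrist"); save("w3",s["image"]); P=run(s,T@s["mount"])
s=manip.sense();print(s['force'],s['ft_torque'],s['gripper_force'],s['finger_gap'])
E
```

```text
turn [-0.11  0.22 -0.19] shift mm [1.79 2.22 1.17]
blue 6305 px [321. 235.] rect c 508.6 -8.2 size 99.4 39.8 ang 86.2 z med 40.3 box px [210 210 220  87]
blue 446 px [257. 323.] rect c 539.6 -41.5 size 7.9 33.3 ang 86.7 z med 40.7 box px [249 291  17  58]
handle 454 px [276. 329.] rect c 518.6 -25.1 size 5.5 2.0 ang 83.5 z med 82.7 box px [265 309  22  38]
handle 227 px [335. 365.] rect c 535.6 -4.5 size 1.4 40.6 ang 84.3 z med 86.1 box px [331 320  10  91]
white top 2250 px [624. 350.] rect c 566.3 142.8 size 17.8 44.4 ang 84.0 z med 43.8 box px [600 301  40  84]
white top 2055 px [606.  16.] rect c 420.1 105.7 size 31.9 6.8 ang 65.0 z med 43.1 box px [565   0  75  37]
white all 6579 px [572. 342.] rect c 563.5 112.4 size 100.6 44.9 ang 84.7 z med 30.9 box px [453 289 187  96]
white all 3867 px [566. 182.] rect c 482.4 104.7 size 75.9 23.3 ang 86.6 z med 30.4 box px [476 151 164  53]
yellow 1094 px [600. 317.] rect c 556.3 133.5 size 6.7 14.3 ang 82.6 z med 32.5 box px [580 296  42  43]
yellow 1046 px [623. 217.] rect c 502.0 135.7 size 5.4 13.7 ang 73.3 z med 30.1 box px [603 199  37  39]
[-1.0418189  -0.30482887  5.83002835] [-0.23979246  0.07342725  0.17244451] 39.59884464740753 0.13054933705420496
```

View pics/w3.png

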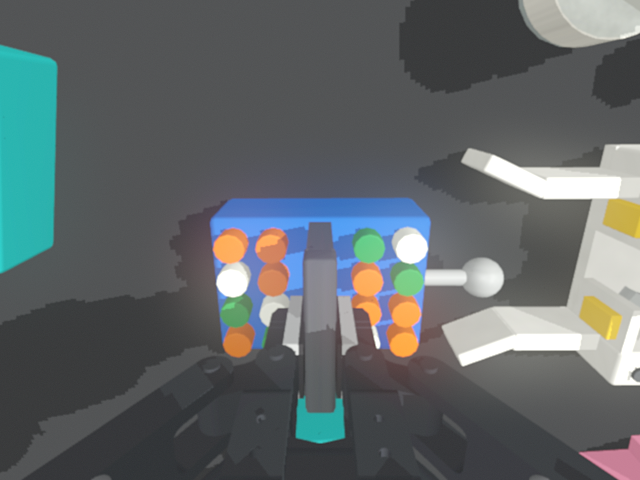

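The carrier is now parallel to the cheeks: the ball at (482,277) lies between the flares, and the handle is gripped at (320,320). I'll advance 40 mm with a 4 mm lateral correction, then re-measure.

>>> drive_tool(
  plan=[
    [0.001, 0.005, -0.001, 0, 0, -0.1, -1],
    [0.001, 0.005, 0, 0, 0, 0, -1],
    [0.001, 0.005, 0, 0, 0, 0, -1],
    [0.001, 0.005, 0, 0, 0, 0, -1],
    [0, 0.005, 0, 0, 0, 0, -1],
    [0, 0.005, 0, 0, 0, 0, -1],
    [0, 0.005, 0, 0, 0, 0, -1],
    [0, 0.005, 0, 0, 0, 0, -1],
    [0, 0, 0, 0, 0, 0, -1],
    [0, 0, 0, 0, 0, 0, -1],
  ],
)

```text
t: 5.0
tcp_pos: [0.5257, 0.033, 0.0735]
tool_rot: [0.035, 0.999, -0.0, 0.002]
force: [0.2, -0.3, -3.3]
finger_gap: 0.129
gripper_force: 38.4
```

```bash
cat > lat.py <<'E'
from meas import *
def lat(show=None):
    T=toolT(); s=manip.snapshot("wrist"); st=manip.sense()
    if show: save(show,s["image"])
    P=cloud(s,T@s["mount"]); a=np.radians(86.1); u=np.array([np.cos(a),np.sin(a)]); v=np.array([-u[1],u[0]])
    D=(P[...,:2]-[.5324,.178])*1000; X=D@u; Y=D@v; Z=P[...,2]*1000
    hsv=cv2.cvtColor(s["image"],cv2.COLOR_RGB2HSV); H,S,V=[hsv[...,i].astype(int) for i in range(3)]; ok=s["z_map"]>0
    blue=ok&(H>105)&(H<128)&(S>120)&(Z>37)&(Z<43)
    wh=ok&(S<60)&(V>100)&(Z>26)&(Z<33)&(X<-50)&(X>-84)
    yel=ok&(H>20)&(H<34)&(S>120)&(V>90)&(Z<42)
    pc=lambda a,q: np.percentile(a,q).round(1) if a.size>20 else None
    print("blue X",pc(X[blue],[1,99]),"Y",pc(Y[blue],[1,99]),"front X",pc(X[blue&(abs(Y)<33)],[99.5]))
    for x0 in(-40,-25,-10):
        pass
    # rear/front of left edge
    for lo,hi in((-200,-150),(-150,-110),(-110,-60)):
        m=blue&(X>lo)&(X<hi); print(" edge Y max in",lo,hi,pc(Y[m],[99]))
    print("cheek+ inner/outer",pc(Y[wh&(Y>0)],[2,98]),"cheek- ",pc(Y[wh&(Y<0)],[2,98]))
    print("yellow X min +",pc(X[yel&(Y>0)],[5,50]),"-",pc(X[yel&(Y<0)],[5,50]))
    t=(T[:2,3]-[.5324,.178])*1000
    print("TCP dock xy",(t@u).round(2),(t@v).round(2),"z",T[2,3].round(4),"F dock",(st["force"][:2]@u).round(2),(st["force"][:2]@v).round(2),st["force"][2].round(2),"M",st["ft_torque"].round(2),"t",st["t"])
    return X,Y,Z
E
python3 -c "
from lat import *
lat('w4')"; python3 go.py 529 32 72 86.1
```

```text
blue X [-195.2  -97.7] Y [-30.3  34.9] front X [-97.3]
 edge Y max in -200 -150 [34.9]
 edge Y max in -150 -110 [34.9]
 edge Y max in -110 -60 [34.8]
cheek+ inner/outer [  2.1 104.5] cheek-  [-46.3  -2.2]
yellow X min + [-45.2 -44.5] - [-45.2 -44.3]
TCP dock xy -145.09 -3.16 z 0.0735 F dock 0.42 0.53 -2.99 M [ 0.1  -0.01  0.02] t 5.05
turn [-0.04  0.18 -0.07] shift mm [-3.34 -0.6   1.53]
```

View pics/w4.png

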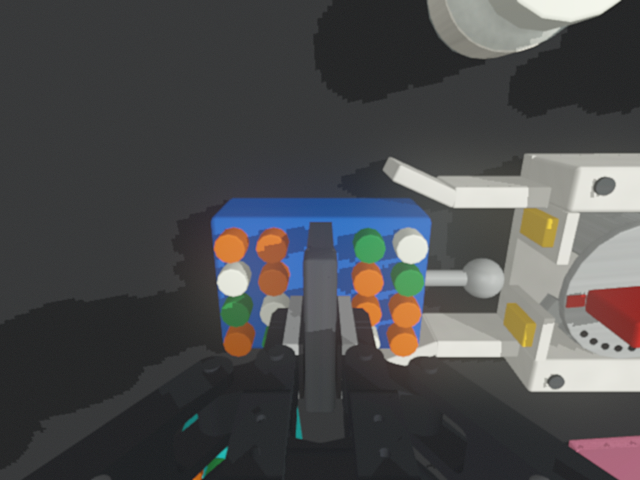

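The carrier is centred, with its +y edge at 34.9 mm (35 expected). Its face is about 52 mm from the buffers, and the ball at (483,278) is aimed at the opening.

>>> drive_tool(
  plan=[
    [0, 0.005, 0.0005, 0, 0, 0, -1],
    [0, 0.005, 0, 0, 0, 0, -1],
    [0, 0.005, 0, 0, 0, 0, -1],
    [0, 0.005, 0, 0, 0, 0, -1],
    [0, 0, 0, 0, 0, 0, -1],
  ],
)

```text
t: 5.55
tcp_pos: [0.5275, 0.0534, 0.0732]
tool_rot: [0.034, 0.999, -0.0, 0.002]
force: [0.4, 0.9, 0.2]
finger_gap: 0.127
gripper_force: 38.8
```

>>> drive_tool(
  plan=[
    [0, 0.005, 0, 0, 0, 0, -1],
    [0, 0.005, 0, 0, 0, 0, -1],
    [0, 0.005, 0, 0, 0, 0, -1],
    [0, 0.005, 0, 0, 0, 0, -1],
    [0, 0.003, 0, 0, 0, 0, -1],
    [0, 0, 0, 0, 0, 0, -1],
    [0, 0, 0, 0, 0, 0, -1],
  ],
)

```text
t: 6.25
tcp_pos: [0.529, 0.0761, 0.0732]
tool_rot: [0.035, 0.999, -0.0, 0.002]
force: [0.4, 0.6, 2.3]
finger_gap: 0.133
gripper_force: 39.2
```

```bash
python3 -c "
from lat import *
lat('w5')"
```

```text
blue X [-152.4  -54.7] Y [-30.7  34.4] front X [-54.4]
 edge Y max in -200 -150 [33.9]
 edge Y max in -150 -110 [34.4]
 edge Y max in -110 -60 [34.4]
cheek+ inner/outer [ 36.  105.1] cheek-  [-46.8  -1.1]
yellow X min + [-45.  -44.2] - [-45.  -43.8]
TCP dock xy -101.91 -3.55 z 0.0732 F dock 1.37 -0.04 3.7 M [ 0.04 -0.08  0.05] t 6.3
```

>>> drive_tool(
  plan=[
    [0, 0.003, 0, 0, 0, 0, -1],
    [0, 0.003, 0, 0, 0, 0, -1],
    [0, 0.001, 0, 0, 0, 0, -1],
    [0, 0, 0, 0, 0, 0, -1],
    [0, 0, 0, 0, 0, 0, -1],
  ],
)

```text
t: 6.8
tcp_pos: [0.5297, 0.0821, 0.0732]
tool_rot: [0.035, 0.999, -0.001, 0.002]
force: [0.3, -3.3, 3.6]
finger_gap: 0.129
gripper_force: 39.4
```

```bash
python3 -c "
from lat import *
lat('w6')"
```

```text
blue X [-146.4  -48.9] Y [-31.   34.1] front X [-48.6]
 edge Y max in -200 -150 None
 edge Y max in -150 -110 [34.2]
 edge Y max in -110 -60 [34.1]
cheek+ inner/outer [ 36.6 105.2] cheek-  [-46.3 -41.6]
yellow X min + [-44.9 -43.5] - [-44.9 -42.9]
TCP dock xy -95.83 -3.78 z 0.0732 F dock -4.76 -0.77 4.72 M [-0.89 -0.03 -0.01] t 6.85
```

>>> drive_tool(
  plan=[
    [0, 0.001, -0.0005, 0, 0, 0, -1],
    [0, 0, 0, 0, 0, 0, -1],
    [0, 0, 0, 0, 0, 0, -1],
  ],
)

```text
t: 7.15
tcp_pos: [0.5292, 0.0838, 0.0732]
tool_rot: [0.035, 0.999, -0.0, 0.001]
force: [0.7, -1.9, -0.8]
finger_gap: 0.132
gripper_force: 38.8
```

>>> drive_tool(
  plan=[
    [0, 0.001, 0, 0, 0, 0, -1],
    [0, 0, 0, 0, 0, 0, -1],
    [0, 0, 0, 0, 0, 0, -1],
  ],
)

```text
t: 7.45
tcp_pos: [0.5291, 0.0847, 0.0732]
tool_rot: [0.035, 0.999, -0.0, 0.001]
force: [1.2, -0.8, -1.4]
finger_gap: 0.132
gripper_force: 38.5
```

```bash
python3 -c "
from lat import *
lat('w7')"
```

```text
blue X [-143.8  -46.4] Y [-30.2  34.9] front X [-46.]
 edge Y max in -200 -150 None
 edge Y max in -150 -110 [34.9]
 edge Y max in -110 -60 [34.8]
cheek+ inner/outer [ 36.4 105.3] cheek-  [-46.6 -41.2]
yellow X min + [-44.4 -42.4] - [-44.5 -42.2]
TCP dock xy -93.31 -3.02 z 0.0732 F dock -0.64 -0.54 -1.9 M [-0.33 -0.15 -0.03] t 7.5
```

>>> drive_tool(
  plan=[
    [0, 0.0005, 0, 0, 0, 0, -1],
    [0, 0, 0, 0, 0, 0, -1],
    [0, 0, 0, 0, 0, 0, -1],
  ],
)

```text
t: 7.8
tcp_pos: [0.5291, 0.085, 0.0732]
tool_rot: [0.035, 0.999, -0.001, 0.001]
force: [0.0, -1.4, -3.3]
finger_gap: 0.127
gripper_force: 38.3
```

>>> drive_tool(
  plan=[
    [0, 0.0005, 0, 0, 0, 0, -1],
    [0, 0, 0, 0, 0, 0, -1],
    [0, 0, 0, 0, 0, 0, -1],
  ],
)

```text
t: 8.1
tcp_pos: [0.5293, 0.0853, 0.0733]
tool_rot: [0.035, 0.999, -0.001, 0.001]
force: [-0.1, -2.9, -5.4]
finger_gap: 0.136
gripper_force: 38.1
```

>>> drive_tool(
  plan=[
    [0, 0.0005, 0, 0, 0, 0, -1],
    [0, 0, 0, 0, 0, 0, -1],
    [0, 0, 0, 0, 0, 0, -1],
  ],
)

```text
t: 8.4
tcp_pos: [0.5293, 0.0856, 0.0734]
tool_rot: [0.035, 0.999, -0.001, 0.001]
force: [-0.3, -5.1, -5.2]
finger_gap: 0.134
gripper_force: 38.1
```

Contact made: the force rises 2 N per step and is now about 5 N. I'll let go gently and lift off.

>>> drive_tool(
  plan=[
    [0, 0, 0.0007, 0, 0, 0, -1],
    [0, 0, 0, 0, 0, 0, -1],
    [0, 0, 0, 0, 0, 0, -0.6],
    [0, 0, 0, 0, 0, 0, 0],
    [0, 0, 0, 0, 0, 0, 1],
    [0, 0, 0, 0, 0, 0, 1],
    [0, 0, 0, 0, 0, 0, 1],
  ],
)

```text
t: 9.1
tcp_pos: [0.5296, 0.0862, 0.0729]
tool_rot: [0.035, 0.999, -0.0, 0.002]
force: [0.1, 0.0, 0.7]
finger_gap: 0.867
gripper_force: 0.0
```

>>> drive_tool(
  plan=[
    [0, 0, -0.02, 0, 0, 0, 1],
    [0, 0, -0.03, 0, 0, 0, 1],
    [0, 0, -0.03, 0, 0, 0, 1],
    [0, 0, -0.03, 0, 0, 0, 1],
    [0, 0, 0, 0, 0, 0, 1],
    [0, 0, 0, 0, 0, 0, 1],
    [0, 0, 0, 0, 0, 0, 1],
  ],
)

```text
t: 9.8
tcp_pos: [0.5282, 0.0861, 0.1818]
tool_rot: [0.035, 0.999, -0.0, 0.0]
force: [-0.1, 0.5, 0.3]
finger_gap: 1.0
gripper_force: 0.0
```

```bash
python3 -c "
from lat import *
lat('w8')
s=manip.snapshot('wrist'); run(s,toolT()@s['mount'])"; python3 go.py 532 178.2 160 -3.9
```

```text
blue X [-143.8  -45.9] Y [-32.3  34.5] front X [-45.7]
 edge Y max in -200 -150 None
 edge Y max in -150 -110 [34.4]
 edge Y max in -110 -60 [34.4]
cheek+ inner/outer [ 36.4 105.1] cheek-  [-46.4 -38.8]
yellow X min + [-43.9 -42.3] - [-44.1 -41.9]
TCP dock xy -91.93 -2.08 z 0.1818 F dock 0.33 -0.28 -0.33 M [-0.06 -0.01  0.05] t 9.85
blue 4534 px [316. 210.] rect c 525.5 83.3 size 99.4 68.9 ang 86.2 z med 40.4 box px [250 175 137  91]
blue 46 px [381. 252.] rect c 553.2 129.0 size 17.1 3.2 ang 0.4 z med 40.1 box px [378 243   5  22]
handle 895 px [568.  55.] rect c 426.8 239.1 size 46.1 12.3 ang 68.2 z med 76.1 box px [541  31  91  39]
handle 621 px [217. 415.] rect c 668.4 -9.4 size 12.0 36.2 ang 1.2 z med 77.3 box px [191 403  49  30]
red 1284 px [465. 238.] rect c 532.0 178.5 size 11.4 50.9 ang 0.6 z med 77.3 box px [425 223  78  27]
red 54 px [519. 463.] rect c 636.8 185.6 size 223.3 9.8 ang 27.5 z med 78.1 box px [513 461  16   5]
white top 11885 px [448. 216.] rect c 532.8 177.9 size 80.4 116.1 ang 86.1 z med 45.0 box px [387 144 127 152]
white top 1021 px [527.  41.] rect c 415.5 227.0 size 50.6 14.6 ang 27.4 z med 44.3 box px [513   0  52  75]
white all 15662 px [432. 212.] rect c 530.3 141.5 size 153.4 116.2 ang 86.1 z med 44.5 box px [293 142 221 154]
white all 1820 px [522.  42.] rect c 414.0 227.4 size 53.3 16.6 ang 24.4 z med 37.7 box px [503   0  62  77]
yellow 123 px [391. 185.] rect c 502.5 137.8 size 4.3 13.3 ang 85.8 z med 39.4 box px [385 174  10  23]
yellow 116 px [387. 254.] rect c 556.2 134.0 size 4.4 13.3 ang 85.1 z med 39.3 box px [384 241   6  24]
turn [-3.000e-02  6.000e-02  8.992e+01] shift mm [92.15 -2.47 21.4 ]
```

View pics/w8.png

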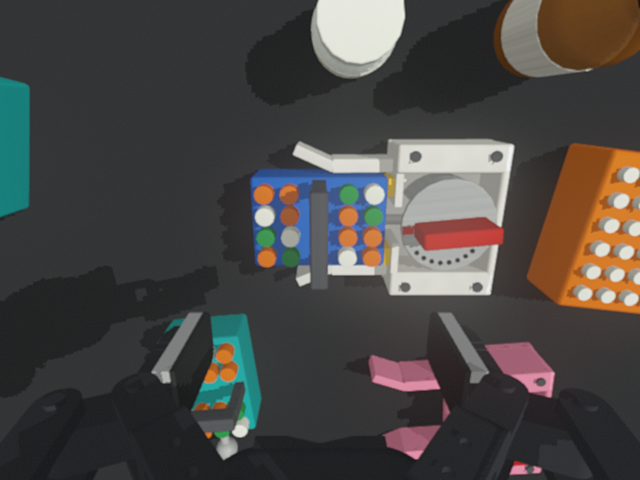

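The carrier is seated: no gap at the buffers (388,215), and the bottle and jar are undisturbed. The red bar at (460,233) is about -0.08 rad from open. Next I turn the tool and move over the grip.

>>> drive_tool(
  plan=[
    [0, 0, 0, 0, 0, 8.5, 1],
    [0, 0, 0, 0, 0, 8.5, 1],
    [0, 0, 0, 0, 0, 8.5, 1],
    [0, 0, 0, 0, 0, 8.5, 1],
    [0, 0, 0, 0, 0, 8.5, 1],
    [0, 0, 0, 0, 0, 8.5, 1],
    [0, 0, 0, 0, 0, 8.5, 1],
    [0, 0, 0, 0, 0, 8.5, 1],
    [0, 0, 0, 0, 0, 8.5, 1],
    [0, 0, 0, 0, 0, 8.5, 1],
  ],
)

```text
t: 10.9
tcp_pos: [0.5285, 0.0861, 0.1815]
tool_rot: [0.703, 0.711, -0.0, 0.001]
force: [-0.3, -0.9, 0.8]
finger_gap: 0.995
gripper_force: 0.0
```

```bash
python3 go.py 532.2 178.3 150 0.6
```

```text
turn [0.04 0.06 0.06] shift mm [92.19  4.65 31.48]
```

>>> drive_tool(
  plan=[
    [0.03, 0.0015, 0, 0, 0, 0.1, 1],
    [0.03, 0.0015, 0, 0, 0, 0, 1],
    [0.032, 0.0016, 0.03, 0, 0, 0, 1],
    [0, 0, 0, 0, 0, 0, 1],
    [0, 0, 0, 0, 0, 0, 1],
    [0, 0, 0, 0, 0, 0, 1],
  ],
)

```text
t: 11.5
tcp_pos: [0.5324, 0.1774, 0.1525]
tool_rot: [0.702, 0.713, 0.0, 0.002]
force: [0.2, -0.2, -0.6]
finger_gap: 0.999
gripper_force: 0.0
```

```bash
python3 -c "
from lat import *
lat('w9')
s=manip.snapshot('wrist'); run(s,toolT()@s['mount'])"|grep -E "TCP|red|blue|white top"; python3 go.py 532.2 178.3 65 0.6
```

```text
blue X [-113.2  -45. ] Y [-33.7  34.1] front X [-44.7]
TCP dock xy -0.59 -0.06 z 0.1525 F dock 0.68 -0.22 0.36 M [-0.01  0.03 -0.01] t 11.55
blue 3198 px [308. 337.] rect c 527.0 99.1 size 70.3 69.5 ang 87.1 z med 40.9 box px [264 288  98  88]
blue 9 px [263. 399.] rect c 493.5 59.4 size 44.9 1.7 ang 79.4 z med 40.2 box px [262 398   3   4]
red 1420 px [320. 251.] rect c 532.5 179.1 size 9.9 50.5 ang 1.2 z med 77.9 box px [311 211  18  82]
white top 15518 px [319. 230.] rect c 532.5 175.8 size 85.2 116.2 ang 86.1 z med 45.5 box px [232 168 183 128]
white top 1658 px [143. 298.] rect c 404.7 125.0 size 33.3 54.8 ang 50.7 z med 44.2 box px [ 95 276  78  65]
turn [0.24 0.08 0.24] shift mm [ 1.17 -0.64 88.14]
```

>>> drive_tool(
  plan=[
    [0.001, 0, 0.03, 0.2, 0, 0.2, 1],
    [0, 0, 0.03, 0, 0, 0, 1],
    [0, 0, 0.027, 0, 0, 0, 1],
    [0, 0, 0, 0, 0, 0, 1],
    [0, 0, 0, 0, 0, 0, -0.5],
    [0, 0, 0, 0, 0, 0, -1],
    [0, 0, 0, 0, 0, 0, -1],
    [0, 0, 0, 0, 0, 0, -1],
    [0, 0, 0, 0, 0, 0, -1],
    [0, 0, 0, 0, 0, 0, -1],
  ],
  newtons=35,
)

```text
t: 12.6
tcp_pos: [0.5331, 0.1791, 0.0666]
tool_rot: [0.703, 0.712, 0.0, 0.001]
force: [-0.1, 0.3, 4.5]
finger_gap: 0.13
gripper_force: 36.7
```

```bash
cat > f.py <<'E'
from h import *
s=manip.sense(); y=R.from_quat(s["tool_rot"]).as_matrix()[:,1]; yaw=np.degrees(np.arctan2(y[1],y[0]))
print("F",s["force"].round(2),"M",s["ft_torque"].round(3),"pos",(s["tcp_pos"]*1000).round(2),"cam deg %.1f rad %.3f"%(-3.9-yaw,np.radians(-3.9-yaw)),"q6",s["q"][5].round(3),"t",s["t"],s["finger_gap"].round(3),s["gripper_force"].round(1))
E
python3 f.py
```

```text
Traceback (most recent call last):
  File "f.py", line 3, in <module>
    print("F",s["force"].round(2),"M",s["ft_torque"].round(3),"pos",(s["tcp_pos"]*1000).round(2),"cam deg %.1f rad %.3f"%(-3.9-yaw,np.radians(-3.9-yaw)),"q6",s["q"][5].round(3),"t",s["t"],s["finger_gap"].round(3),s["gripper_force"].round(1))
                                                                                                                                                                                            ^^^^^^^^^^^^^^^^^^^^^
AttributeError: 'float' object has no attribute 'round'
```

>>> drive_tool(
  plan=[
    [0, 0, -0.001, 0, 0, 4, -1],
    [0, 0, 0, 0, 0, 5, -1],
    [0, 0, 0, 0, 0, 5, -1],
    [0, 0, 0, 0, 0, 5, -1],
    [0, 0, 0, 0, 0, 5, -1],
    [0, 0, 0, 0, 0, 5, -1],
    [0, 0, 0, 0, 0, 5, -1],
    [0, 0, 0, 0, 0, 0, -1],
    [0, 0, 0, 0, 0, 0, -1],
  ],
)

```text
t: 13.5
tcp_pos: [0.5327, 0.1792, 0.0666]
tool_rot: [0.88, 0.476, -0.0, 0.0]
force: [0.7, 0.9, -1.4]
finger_gap: 0.131
gripper_force: 35.8
```

```bash
sed -i 's/s\["finger_gap"\].round(3),s\["gripper_force"\].round(1)/s["gripper_force"]/' f.py; python3 f.py; python3 -c "
from lat import *
lat('w10')"
```

```text
F [ 0.65  0.88 -1.38] M [ 0.157 -0.099 -0.124] pos [532.66 179.2   66.62] cam deg 29.3 rad 0.512 q6 0.707 t 13.5 35.78880429267883
blue X [-115.6  -44.5] Y [-34.8  33. ] front X [-44.3]
 edge Y max in -200 -150 None
 edge Y max in -150 -110 [2.]
 edge Y max in -110 -60 [33.]
cheek+ inner/outer [ 38.8 103.6] cheek-  [-46.3 -36.9]
yellow X min + None - None
TCP dock xy 1.21 -0.18 z 0.0666 F dock 1.58 -1.3 -0.9 M [ 0.16 -0.15 -0.14] t 13.55
```

>>> drive_tool(
  plan=[
    [0, 0, 0, 0, 0, 4, -1],
    [0, 0, 0, 0, 0, 4, -1],
    [0, 0, 0, 0, 0, 4, -1],
    [0, 0, 0, 0, 0, 4, -1],
  ],
)

```text
t: 13.95
tcp_pos: [0.5325, 0.1793, 0.0666]
tool_rot: [0.938, 0.347, -0.0, 0.0]
force: [0.0, 2.2, -1.4]
finger_gap: 0.132
gripper_force: 35.9
```

```bash
python3 f.py
```

```text
F [ 0.02  2.16 -1.38] M [ 0.275 -0.109  0.144] pos [532.48 179.33  66.61] cam deg 45.4 rad 0.793 q6 0.989 t 13.95 35.89527189731598
```

>>> drive_tool(
  plan=[
    [0, 0, 0, 0, 0, 4, -1],
    [0, 0, 0, 0, 0, 4, -1],
    [0, 0, 0, 0, 0, 4, -1],
    [0, 0, 0, 0, 0, 4, -1],
  ],
)

```text
t: 14.35
tcp_pos: [0.5324, 0.1795, 0.0666]
tool_rot: [0.977, 0.214, -0.0, 0.0]
force: [0.2, 3.1, -1.6]
finger_gap: 0.134
gripper_force: 35.9
```

```bash
python3 f.py
```

```text
F [ 0.2   3.11 -1.56] M [ 0.42  -0.021  0.088] pos [532.35 179.47  66.64] cam deg 61.4 rad 1.072 q6 1.268 t 14.35 35.881739258766174
```

>>> drive_tool(
  plan=[
    [0.0004, -0.001, 0, 0, 0, 3, -1],
    [0, 0, 0, 0, 0, 3, -1],
    [0, 0, 0, 0, 0, 3, -1],
  ],
)

```text
t: 14.65
tcp_pos: [0.5323, 0.1797, 0.0666]
tool_rot: [0.991, 0.137, -0.0, 0.001]
force: [0.5, 0.3, -0.9]
finger_gap: 0.132
gripper_force: 36.0
```

```bash
cat >> f.py <<'E'
s=manip.snapshot("wrist"); P=cloud(s,toolT()@s["mount"]); a=np.radians(86.1); u=np.array([np.cos(a),np.sin(a)]); v=np.array([-u[1],u[0]])
D=(P[...,:2]-[.5324,.178])*1000; X=D@u; Y=D@v; Z=P[...,2]*1000
hsv=cv2.cvtColor(s["image"],cv2.COLOR_RGB2HSV); H,S,V=[hsv[...,i].astype(int) for i in range(3)]
b=(H>105)&(H<128)&(S>120)&(Z>37)&(Z<43)
e=[X[b&(Y>y)&(Y<y+3)].max() for y in range(-33,33,3) if (b&(Y>y)&(Y<y+3)).sum()>15]
w=(S<40)&(V>110)&(Z>41)&(Z<50)&(X<-20)&(X>-60)
f=[X[w&(Y>y)&(Y<y+2)].min() for y in list(range(-54,-38,2))+list(range(38,54,2)) if (w&(Y>y)&(Y<y+2)).sum()>8]
m=manip.sense(); print("face",np.round(np.median(e),2) if e else None,"dock front",np.round(np.median(f),2) if f else None,len(e),len(f),"M",m["ft_torque"].round(3),"F",m["force"].round(2))
E
python3 f.py
```

```text
F [ 0.51  0.27 -0.9 ] M [-0.048 -0.071  0.12 ] pos [532.29 179.68  66.61] cam deg 70.4 rad 1.228 q6 1.426 t 14.65 35.95137119293213
face -44.03 dock front -39.06 19 10 M [-0.128 -0.065 -0.019] F [ 1.03 -2.02 -1.07]
```

>>> drive_tool(
  plan=[
    [0, 0, 0, 0, 0, 3, -1],
    [0, 0, 0, 0, 0, 3, -1],
    [0, 0, 0, 0, 0, 3, -1],
  ],
)

```text
t: 15.0
tcp_pos: [0.5323, 0.1798, 0.0666]
tool_rot: [0.998, 0.059, -0.0, 0.001]
force: [-0.3, -1.3, -0.5]
finger_gap: 0.135
gripper_force: 36.0
```

```bash
python3 f.py
```

```text
F [-0.31 -1.33 -0.47] M [ 0.036 -0.071  0.207] pos [532.26 179.81  66.62] cam deg 79.3 rad 1.384 q6 1.582 t 15.0 36.04182422161102
face -44.18 dock front -39.08 22 8 M [ 0.011 -0.011  0.116] F [ 0.85 -0.82  0.66]
```

>>> drive_tool(
  plan=[
    [0, 0, 0, 0, 0, 2, -1],
    [0, 0, 0, 0, 0, 2, -1],
  ],
)

```text
t: 15.25
tcp_pos: [0.5323, 0.1799, 0.0666]
tool_rot: [1.0, 0.025, -0.0, 0.001]
force: [0.9, -1.1, -0.9]
finger_gap: 0.133
gripper_force: 36.1
```

```bash
python3 f.py
```

```text
F [ 0.94 -1.12 -0.9 ] M [-0.042  0.01   0.187] pos [532.28 179.86  66.61] cam deg 83.2 rad 1.453 q6 1.651 t 15.25 36.10775291919708
face -44.1 dock front -39.16 22 8 M [-0.108 -0.051  0.199] F [ 0.59 -1.22 -1.45]
```

>>> drive_tool(
  plan=[
    [0, 0, 0, 0, 0, 2, -1],
    [0, 0, 0, 0, 0, 2, -1],
  ],
)

```text
t: 15.5
tcp_pos: [0.5323, 0.1799, 0.0666]
tool_rot: [1.0, -0.01, -0.0, 0.001]
force: [-1.1, -1.2, -0.1]
finger_gap: 0.132
gripper_force: 36.2
```

```bash
python3 f.py
```

```text
F [-1.1  -1.17 -0.09] M [ 0.02  -0.093  0.228] pos [532.29 179.9   66.62] cam deg 87.2 rad 1.523 q6 1.721 t 15.5 36.175854206085205
face -44.05 dock front -39.21 22 8 M [-0.046 -0.077  0.19 ] F [ 0.26 -0.26 -0.48]
```

>>> drive_tool(
  plan=[
    [0, 0, 0, 0, 0, 2, -1],
    [0, 0, 0, 0, 0, 2, -1],
  ],
)

```text
t: 15.75
tcp_pos: [0.5323, 0.1799, 0.0666]
tool_rot: [0.999, -0.045, -0.0, 0.001]
force: [1.2, -0.1, -0.3]
finger_gap: 0.133
gripper_force: 36.5
```

```bash
python3 f.py
```

```text
F [ 1.22 -0.06 -0.35] M [ 0.098 -0.057  0.339] pos [532.3  179.92  66.63] cam deg 91.2 rad 1.592 q6 1.79 t 15.75 36.48051381111145
face -43.96 dock front -39.14 22 8 M [-0.032 -0.057  0.287] F [ 0.57 -1.44 -0.1 ]
```

```bash
python3 - <<'E'
from h import *
M=[];F=[]
for i in range(16):
    manip.snapshot("wrist"); s=manip.sense(); M.append(s["ft_torque"][2]); F.append(s["force"])
print(np.round(M,3),np.mean(M),np.mean(F,0))
E
python3 f.py
```

```text
[0.169 0.196 0.233 0.287 0.288 0.227 0.313 0.262 0.255 0.282 0.234 0.276
 0.27  0.275 0.274 0.275] 0.25729526581777745 [ 0.48746285 -1.0532939  -0.74211556]
F [ 0.8  -1.7  -1.06] M [-0.11  -0.013  0.275] pos [532.3  179.96  66.63] cam deg 91.4 rad 1.595 q6 1.792 t 16.6 36.10310912132263
face -44.0 dock front -39.27 22 8 M [-0.223  0.039  0.266] F [ 0.58 -2.56 -1.28]
```

Torque has risen from about 0.12 (free) to 0.26–0.31 N m. That puts about 9–13 N on the buffers, so it is snug. Now I release, lift clear and check.

>>> drive_tool(
  plan=[
    [0, 0, 0, 0, 0, 0, -0.7],
    [0, 0, 0, 0, 0, 0, 0],
    [0, 0, 0, 0, 0, 0, 1],
    [0, 0, 0, 0, 0, 0, 1],
    [0, 0, 0, 0, 0, 0, 1],
    [0, 0, -0.03, 0, 0, 0, 1],
    [0, 0, -0.04, 0, 0, 0, 1],
    [0, 0, -0.04, 0, 0, 0, 1],
    [0, 0, 0, 0, 0, 0, 1],
    [0, 0, 0, 0, 0, 0, 1],
  ],
)

```text
t: 17.65
tcp_pos: [0.5328, 0.1803, 0.1777]
tool_rot: [0.999, -0.046, 0.001, 0.0]
force: [0.3, -0.3, -1.2]
finger_gap: 1.006
gripper_force: 0.0
```

```bash
python3 f.py
python3 - <<'E'
from meas import *
T=toolT(); s=manip.snapshot("wrist"); save("w11",s["image"]); run(s,T@s["mount"])
E
```

```text
F [ 0.33 -0.34 -1.19] M [ 0.015  0.055 -0.011] pos [532.79 180.3  177.74] cam deg 91.4 rad 1.595 q6 1.792 t 17.65 0.0
face -44.57 dock front -39.45 22 16 M [-0.011 -0.008 -0.023] F [-1.14 -0.31 -0.24]
blue 3922 px [434. 211.] rect c 526.2 85.0 size 99.3 69.0 ang 86.7 z med 40.5 box px [379 172 143  96]
blue 112 px [496. 203.] rect c 538.1 50.8 size 9.0 11.0 ang 38.3 z med 40.7 box px [486 195  20  16]
handle 710 px [461. 230.] rect c 526.5 89.2 size 11.6 66.4 ang 78.8 z med 79.0 box px [450 187  35 105]
handle 172 px [264. 379.] rect c 426.3 229.6 size 20.3 3.1 ang 49.1 z med 72.6 box px [251 371  26  19]
red 1124 px [320. 241.] rect c 533.3 178.4 size 9.9 49.1 ang 84.4 z med 77.6 box px [312 205  16  73]
white top 12819 px [318. 219.] rect c 532.6 178.1 size 81.3 116.1 ang 86.0 z med 45.3 box px [259 144 118 156]
white top 1035 px [398. 357.] rect c 410.3 127.2 size 23.4 53.2 ang 39.9 z med 44.0 box px [374 341  54  48]
white all 16580 px [333. 216.] rect c 530.1 142.2 size 153.4 116.1 ang 86.0 z med 44.9 box px [259 142 218 158]
white all 1658 px [397. 351.] rect c 410.8 125.8 size 24.9 54.9 ang 37.2 z med 40.2 box px [372 331  56  58]
yellow 45 px [378. 187.] rect c 556.9 134.2 size 1.8 13.3 ang 83.9 z med 39.6 box px [377 177   4  21]
yellow 43 px [377. 257.] rect c 503.3 137.4 size 2.0 12.4 ang 87.6 z med 39.4 box px [376 249   3  17]
```

View pics/w11.png

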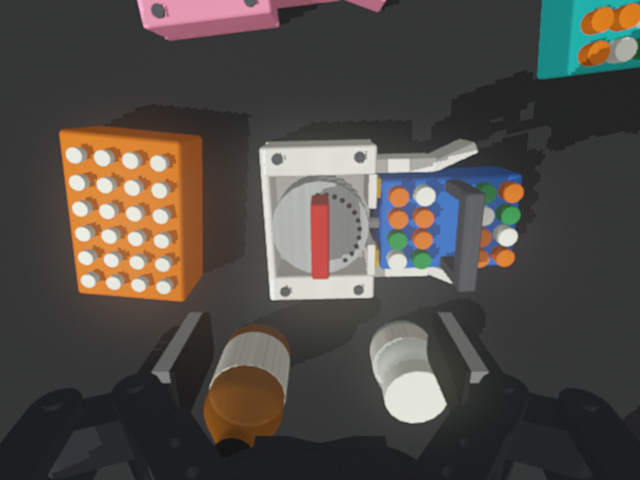

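The carrier is flush against the buffers at (377,220). The red bar at (320,237) is turned to about 1.6 rad, the gripper is clear, and the bottle, jar and rack are still in place.

```bash
python3 -c "
from h import *
print(manip.sign_off())"
```

```text
the job is handed in; nothing more can be done
None
```

I handed the job in at about 18 s with no verdict returned: the carrier is seated against the buffers, the cam is at about 1.6 rad, and the estimated holding force is 9–13 N (from grip torque, not measured directly); the gripper is clear and the bottle, jar and rack look undisturbed.

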